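Clamp the spice jar and unscrew its tight lid

TASK

Press the red lever of the jar clamp down until it clicks over and stays down by itself, so that the amber jar is held fast. Then unscrew the jar's tight red lid counter-clockwise (seen from above), stop turning when the thread lets go, lift the lid straight up and finish still holding it level just above the open jar (a few centimetres at most), without letting go. The jar must stay standing in the closed clamp without turning along, and the beaker, bowl and small spice jar beside it must be left alone.

Things in the scene. Friction and masses are not known exactly. Their poses are not given: they have to be found in the camera images.
- lever (a joint): Angle of the clamp's red lever, rad: 0 = open (raised 0.75 rad above level, held up by a spring), growing as its outer end is pressed down, 0.70 = end stop, nearly level. The push at the paddle grows to about 8 N near the middle, then fades; past about 0.60 it snaps over centre and stays down by itself. Opening it again takes about 6 N upwards.
- lever_pad (a point): Point on the upper face of the lever's red paddle (34 mm wide, 75 mm long, 10 mm thick), in the middle of the width, 100 mm from the lever's pivot. About 122 mm above the counter when open and 60 mm when latched; it moves on an arc about lever_pivot and travels about 25 mm outwards, away from the jar, on the way down. Nothing is below the paddle but the counter.
- lever_pivot (a point): The lever's hinge axis in the middle of the clamp, 50 mm above the counter, 115 mm from the axis of a clamped jar. The lever turns in the vertical plane through this point and lever_pad.
- clamp: Jar clamp fixed to the counter: base 205 x 100 x 10 mm, grey V block, sliding rubber-faced jaw. Origin on the counter under the axis of a clamped jar; x points from the lever to the V block, z up. Open, the jaw leaves the jar a few mm of play; latched, it presses the jar into the V with about 15 N. Beside the jar it is lower than 75 mm above the counter.
- jar: Amber glass jar, about 0.32 kg, standing loose in the clamp on the 10 mm base: body 58 mm across and 78 mm high, neck 46 mm across, rim at 103 mm with a black springy seal ring on top. Its origin is the centre of its underside, z up; the x axis points through the white stripe. Clamping pushes it up to 6 mm.
- jar_stripe (a point): White stripe on the side of the jar, on the jar's x axis, 29 mm from its axis and 60 mm above its underside.
- cap: Red screw lid (cap), 62 mm across, 22 mm high, 30 g; origin at its centre, half-way up, z up; x points through the white mark on its top and edge. Its thread angle is that of its x axis from the jar's x axis, counter-clockwise from above: 0 to 0.2 rad at the start (tight), lets go at about 1.15 to 1.2, and at about 1.7 it would meet the start of the next thread.
- cap_centre (a point): Centre of the red lid, half-way up (origin of cap), at the start about 99 mm above the jar's underside. In its thread the lid rises 0.05 mm per degree of turn (about 3 mm in all), pressed up by the springy seal; when the thread lets go it pops up by about 1 mm and can be lifted straight off. Turning takes up to about 0.5 N m.
- beaker_mid (a point): Glass beaker, 60 mm across, 85 mm high, loose; the point is half-way up on its axis. Leave alone.
- spice_mid (a point): Small closed spice jar with a green lid, 42 mm across, 95 mm high, loose; the point is half-way up on its axis. Leave alone.
- bowl_mid (a point): White bowl, 90 mm across, 40 mm high, loose; the point is half-way up on its axis. Leave alone.
Things that resemble listed ones, but are neither listed nor needed, are in the scene too. Of the things that look like the cap, the smallest one is meant.

How it is judged:
By the outcome, as a careful person would: the job done as asked, in the order asked, and still so for the second after the job is handed in, while the arm keeps its last pose, push and grip.
It also fails if it takes over 45 s, if anything falls off the work surface, if the arm or the gripper's body presses on something with over 40 N, if the wrist force passes 120 N, or if a joint passes its speed limit or range.

ROBOT

A 6-joint arm with a two-finger parallel gripper is mounted at the origin on the work surface. World frame = base frame: x ahead of the robot, y to its left, z up, the work surface at z = 0. Lengths are in mm, angles in rad, forces in N, time in s.
With the tool pointing down it reaches from about 350 to 875 mm from the base axis. Payload 4.2 kg.
Tool frame: the origin (TCP) lies midway between the tips of the shut fingers; the grasp point (between the pads) lies 19 mm behind it (arm.grip_point_offset is the z of the grasp point in the tool frame, in mm); z points along the fingers, x is the direction in which the jaws open and shut, and the axes are right-handed (so a half turn about z gives the same grasp; the last joint's range is limited). The gripper opens to 85 mm and grips with 20 to 120 N. Pads are 22 mm wide; open, the fingers measure 114 mm over their backs; the gripper's body (76 mm by 85 mm) begins 54 mm behind the grasp point. The pads swing forward as they close: fully open they stand 13 mm farther back than shut.
Start: joints at [-0.842, 0.385, 0.008, 0, -1.194, -0.259], TCP at [282.954, -557.258, 231.312] pointing down, gripper open.
Joint ranges: [-3.14, 3.14], [-1.21, 2.06], [-1.07, 1.41], [-3.16, 2.05], [-2.99, -0.16], [-3.1, 3.1]. Speed limits (rad/s): [2.79, 2.79, 3.14, 3.14, 3.14, 3.14].

INTERFACE

Orientations are given as a unit quaternion [x, y, z, w].
In Python, from bench import arm gives the robot as it stands.
- The arm moves only by the shell command python3 -m jog 'ROWS'. ROWS is JSON, a list of rows, each an object of numbers: "hand": the finger opening in mm, from 0 to 85.4; "dx", "dy", "dz": the shift along the tool's x, y, z in mm; "rx", "ry", "rz": the turn, a rotation vector about the tool's x, y, z in rad. A call has 1 to 5 rows; each row shifts and turns the commanded pose from where the row before left it, along the tool's axes as they then stand; what a row does not reach is not made up. A row lasts 1/12 s, in which the tool goes at most 41.7 mm and 7.16 degrees, less where a joint would pass 70% of its speed; a pose out of reach is approached as far as the arm can. A call with a gripper value outside its range is refused whole. The fingers move at their own pace and stop on an object; the grip force is fixed at half the most. Time passes only in rows, so rows that do not move let the fingers close. It gives the time, the measured TCP pose, the force and the opening at its end, in the units of the state.
- arm.read_state(): the state, without advancing time (a new reading comes with each control period).
- arm.get_image(name): name is "scene" or "side" or "wrist"; returns a dict with "img" (384x512x3 uint8, red, green, blue), "depth" (384x512 float32, mm along the optical axis (not along the pixel's ray), 0 where there is no reading), "intrinsics" (3x3 intrinsics, pixels), "dist" ([k1, k2, p1, p2, k3] as OpenCV has them; the pictures are not rectified), "R" (3x3) and "t" (3): a world point X has camera coordinates R X + t; the wrist camera has in their place "T_tool_cam" (4x4, takes a point from camera to tool coordinates, whose origin is the TCP and whose axes are the tool frame's). Camera axes: x right, y down, z forward; pixel columns grow to the right and rows downward; lengths in mm; the calibration is good to about 2 mm. A picture is of the moment at which its call begins: read the wrist's pose just before it.
- arm.job_done(): hands the job in, once; it reports no verdict.
The state is a dict: "clock": time; "joints": joint angles; "joint_vel": joint speeds; "joint_efforts": joint torques, N m; "position": TCP position; "ee_rot": TCP orientation; "contact_force": force on the tool from outside, world axes, zero at the start; "wrist_torque": the same for the moment, N m; "gripper_width": finger opening in mm.
Only numpy, scipy, OpenCV 4.12 (cv2) and the standard library are available. Lean on these libraries where they do the work, as an engineer would, in place of code of your own. Each camera call takes 0.05 s, during which the arm holds its last target.

## Working session

There is one attempt and no reset: what is moved stays moved. The work goes in short steps, Python scripts to look and compute and a shell command to move; the robot and the scene stay as the last step left them, time stands still between calls to the robot, and variables do not carry over. Pictures are saved under pics/ and viewed, and the job is handed in when it is done.

```bash
ls; mkdir -p pics; python3 - <<'E'
from bench import arm
import cv2,numpy as np
s=arm.read_state()
for k,v in s.items(): print(k,v)
print(arm.grip_point_offset)
for n in ["scene","side"]:
    d=arm.get_image(n); np.savez(f"{n}0.npz",**{k:np.array(v) for k,v in d.items()})
    print(n,d["intrinsics"],d["dist"],d["R"],d["t"])
    cv2.imwrite(f"pics/{n}0.png",cv2.resize(d["img"][...,::-1],(800,600),interpolation=cv2.INTER_CUBIC))
E
```

```text
pics
clock 0.0
joints [-8.42389556e-01  3.85567857e-01  6.59812488e-03 -4.69781928e-04
 -1.19400785e+00 -2.58598008e-01]
joint_vel [ 1.37699965e-03 -2.69667358e-04 -6.96041056e-04  2.38438307e-03
 -3.04363345e-04  1.37189465e-06]
joint_efforts [ 4.17327033e-05 -3.92293775e+01  1.88397807e+01  4.18609321e+00
 -4.60784388e-03  5.30092706e-06]
position [ 282.6840479  -556.75109211  230.20826565]
ee_rot [ 5.23181661e-01  8.52220460e-01  5.22932008e-04 -9.81667419e-04]
contact_force [-0.42541804  0.18610111  0.66862019]
wrist_torque [0.08315822 0.03427762 0.00986924]
gripper_width 85.30236870006227
-18.700000000000003
scene [[463.31244077   0.         255.86628083]
 [  0.         463.31244077 192.2950952 ]
 [  0.           0.           1.        ]] [0.06079453 0.         0.         0.         0.        ] [[-0.11676702  0.99309443  0.01135389]
 [ 0.65439803  0.0855329  -0.75129711]
 [-0.74708011 -0.08029676 -0.65986646]] [ -49.11375082 -280.11935308 1506.69626071]
side [[435.93345251   0.         250.37203807]
 [  0.         435.93345251 194.9268914 ]
 [  0.           0.           1.        ]] [-0.12531439  0.          0.          0.          0.        ] [[-0.69491444 -0.71894815  0.01440406]
 [-0.5060141   0.47467012 -0.72016527]
 [ 0.51092431 -0.5077419  -0.69365302]] [429.62254046 288.25749201 707.59886117]
```

View pics/scene0.png

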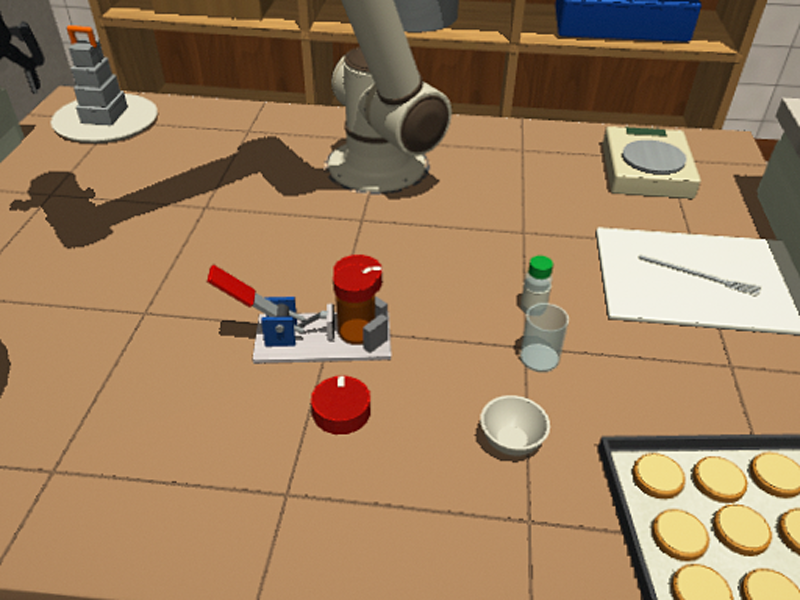

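View pics/side0.png

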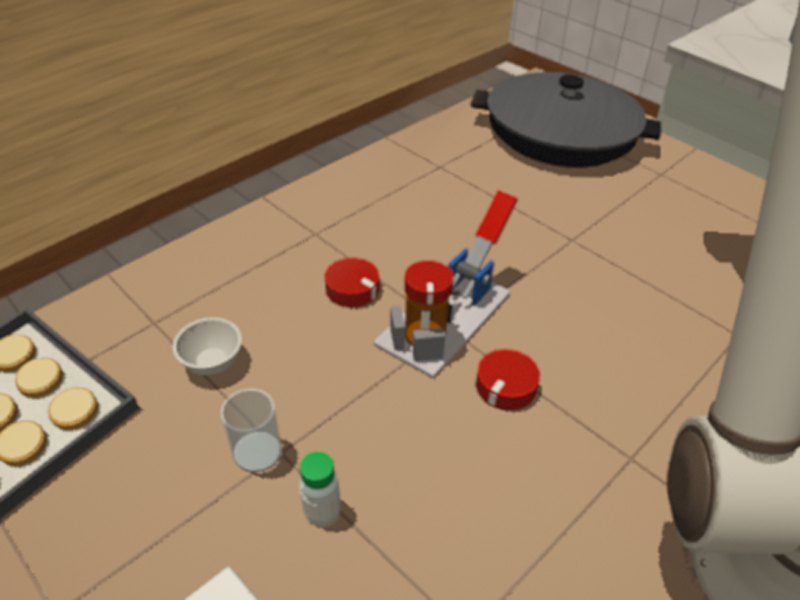

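Scene view (800x600 px): lid on the jar at (357,275), red paddle at (232,285), clamp base at (320,345). Side view shows the candidates for the cap: jar lid (429,280), loose lid (352,280), loose lid (508,380). The jar lid looks smallest and sits on the amber jar. I'll measure it and check it in a crop.

```bash
cat > h.py <<'E'
import numpy as np,cv2
from scipy.spatial.transform import Rotation as Ro
def load(f): return dict(np.load(f))
def cloud(d,T=None):
    K,dist,z=d["intrinsics"],d["dist"],d["depth"]
    h,w=z.shape
    u,v=np.meshgrid(np.arange(w),np.arange(h))
    p=cv2.undistortPoints(np.stack([u,v],-1).reshape(-1,1,2).astype(float),K,dist).reshape(h,w,2)
    P=np.dstack([p[...,0]*z,p[...,1]*z,z])
    if T is not None: return P@T[:3,:3].T+T[:3,3]
    return (P-d["t"])@d["R"]
def red(img):
    r,g,b=[img[...,i].astype(int) for i in range(3)]
    return (r>90)&(g<50)&(b<50)
def circ(xy):
    A=np.c_[2*xy,np.ones(len(xy))]; s=np.linalg.lstsq(A,(xy**2).sum(1),rcond=None)[0]
    return s[:2],np.sqrt(s[2]+s[:2]@s[:2])
E
python3 - <<'E'
from h import *
for n in ["scene","side"]:
    d=load(n+"0.npz"); P=cloud(d); ok=d["depth"]>0
    m=(red(d["img"])&ok).astype(np.uint8)
    nl,L,st,c=cv2.connectedComponentsWithStats(m)
    for i in range(1,nl):
        if st[i,4]<60: continue
        Q=P[L==i]; print(n,(c[i]*800/512).round(),st[i,4],"min",Q.min(0).round(),"max",Q.max(0).round())
        zt=np.percentile(Q[:,2],90); 
        T=Q[Q[:,2]>zt-4]
        (cx,cy),r=cv2.minEnclosingCircle(T[:,:2].astype(np.float32)); print("   top z",zt.round(1),"circle",round(cx,1),round(cy,1),round(r,1), "mean",Q.mean(0).round(1))
        if i and Q[:,2].max()-Q[:,2].min()>40 or 1:
            ev,V=np.linalg.eigh(np.cov(Q.T)); print("   pc",V[:,2].round(3),np.sqrt(ev).round(1))
    im=d["img"][...,::-1]
    a=(160,130,280,290) if n=="scene" else (200,110,360,270)
    cv2.imwrite(f"pics/{n}0c.png",cv2.resize(im[a[1]:a[3],a[0]:a[2]],None,fx=4 if n=="scene" else 3.7,fy=4 if n=="scene" else 3.7,interpolation=cv2.INTER_CUBIC)[:600])
E
```

```text
scene [355. 276.] 627 min [325. -16.   1.] max [546.  72. 126.]
   top z 124.0 circle 511.3 40.9 33.8 mean [476.2  37.6  96.5]
   pc [-0.869 -0.124 -0.479] [10.3 17.  82. ]
scene [231. 285.] 367 min [ 368. -234.    0.] max [ 563. -101.  142.]
   top z 136.5 circle 546.6 -150.3 16.7 mean [ 545.2 -129.7  115.8]
   pc [ 0.171 -0.691  0.703] [ 5.6 15.1 21.7]
scene [341. 402.] 950 min [619.   5.   2.] max [702.  85.  35.]
   top z 32.0 circle 660.3 45.9 41.7 mean [666.4  46.3  28.7]
   pc [-0.929 -0.355  0.11 ] [ 4.7 19.5 22.2]
side [496. 216.] 384 min [ 520. -155.   89.] max [ 555. -102.  139.]
   top z 132.0 circle 541.3 -148.9 14.2 mean [ 537.8 -129.   113.2]
   pc [-0.112  0.711 -0.694] [ 1.8  8.6 19.8]
side [349. 279.] 635 min [618.   8.   4.] max [693.  85.  33.]
   top z 30.4 circle 655.0 46.2 39.1 mean [654.6  52.   27.3]
   pc [ 0.254 -0.962  0.102] [ 4.4 18.  22. ]
side [427. 279.] 515 min [479.  13.  90.] max [538.  73. 125.]
   top z 122.7 circle 508.7 42.8 30.8 mean [507.7  46.7 119.9]
   pc [-0.249 -0.96   0.13 ] [ 4.2 14.5 17. ]
side [507. 375.] 928 min [339. -16.   3.] max [417.  63.  32.]
   top z 30.3 circle 378.4 24.2 40.4 mean [377.8  26.   27.7]
   pc [-0.472 -0.878  0.077] [ 3.8 19.9 20.9]
```

```bash
python3 -c "
import cv2,numpy as np
a=cv2.imread('pics/scene0c.png');b=cv2.imread('pics/side0c.png')
h=360
f=lambda i:cv2.resize(i,(int(i.shape[1]*h/i.shape[0]),h))
o=np.hstack([f(a),f(b)]);print(o.shape);cv2.imwrite('pics/crop0.png',o)"
```

```text
(360, 648, 3)
```

View pics/crop0.png

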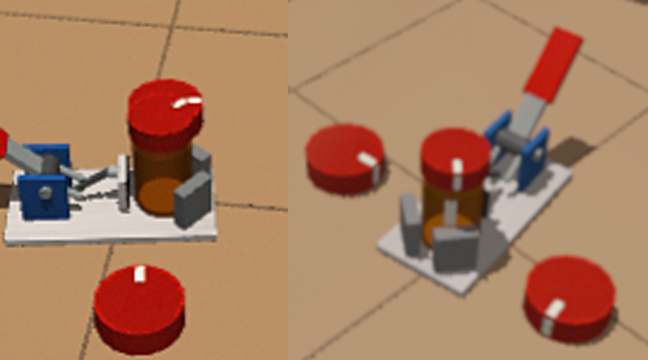

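Crop: the jar lid measures 31 mm in radius and its top is at about z = 122. The two loose lids have radii of about 40 mm and tops at about 31, so the jar lid is the cap. The mark and the stripe are both on the +y/−x side. The lever line from the jar (510,42) runs along (0.17,-0.985), with lever_pad near (542,-141,122). Moving above the paddle with the fingers shut.

```bash
cat > to.py <<'E'
import sys,numpy as np
from bench import arm
from scipy.spatial.transform import Rotation as Ro
def to(*p):
    s=arm.read_state(); R=Ro.from_quat(s["ee_rot"]).as_matrix()
    print("t",round(s["clock"],2),"pos",s["position"].round(1),"xang",np.degrees(np.arctan2(R[1,0],R[0,0])).round(1),"zax",R[:,2].round(3),"j",s["joints"].round(2),"F",s["contact_force"].round(1),"M",s["wrist_torque"].round(2),"w",round(s["gripper_width"],1))
    if p: print("delta tool",(R.T@(np.array(p)-s["position"])).round(1))
to(*map(float,sys.argv[1:]))
E
python3 -m jog '[{"hand":0,"dx":20,"dy":33,"rz":0.05},{"hand":0,"dx":20,"dy":33,"rz":0.05},{"hand":0,"dx":20,"dy":33,"rz":0.05},{"hand":0,"dx":20,"dy":33,"rz":0.05},{"hand":0,"dx":20,"dy":33,"rz":0.05}]'
python3 to.py 542 -141 200
```

```text
t 0.1 pos [ 282.7 -556.8  230.3] xang 116.9 zax [-0.001  0.002 -1.   ] j [-0.84  0.39  0.01 -0.   -1.19 -0.26] F [ 0.5 -0.6  0.3] M [-0.   -0.01  0.01] w 85.2
delta tool [253.4 419.4  30.8]$[0]: bad value
```

```bash
python3 -m jog '[{"hand":1.0,"dx":20.0,"dy":33.0,"dz":0.0,"rx":0.0,"ry":0.0,"rz":0.05},{"dx":20.0,"dy":33.0,"rz":0.05},{"dx":20.0,"dy":33.0,"rz":0.05},{"dx":20.0,"dy":33.0,"rz":0.05},{"dx":20.0,"dy":33.0,"rz":0.05}]'
python3 to.py 542 -141 200
```

```text
t 0.1 pos [ 282.7 -556.8  230.3] xang 116.9 zax [-0.001  0.002 -1.   ] j [-0.84  0.39  0.01 -0.   -1.19 -0.26] F [ 0.5 -0.6  0.3] M [-0.   -0.01  0.01] w 85.2
delta tool [253.4 419.4  30.8]$[1]: bad value
```

Every row needs all seven keys.

```bash
python3 -m jog '[{"hand":0,"dx":20,"dy":33,"dz":0,"rx":0,"ry":0,"rz":0.05},{"hand":0,"dx":20,"dy":33,"dz":0,"rx":0,"ry":0,"rz":0.05},{"hand":0,"dx":20,"dy":33,"dz":0,"rx":0,"ry":0,"rz":0.05},{"hand":0,"dx":20,"dy":33,"dz":0,"rx":0,"ry":0,"rz":0.05},{"hand":0,"dx":20,"dy":33,"dz":0,"rx":0,"ry":0,"rz":0.05}]'
python3 to.py 542 -141 200
```

```text
clock: 0.52
position: [400.6, -403.0, 231.0]
ee_rot: [0.627, 0.779, 0.0, -0.0]
contact_force: [0.3, -0.6, 0.6]
gripper_width: 25.5
t 0.52 pos [ 400.6 -403.   231. ] xang 102.4 zax [-0.001  0.001 -1.   ] j [-0.5   0.29 -0.13 -0.   -1.15 -0.85] F [ 0.3 -0.6  0.6] M [-0.06 -0.1   0.01] w 25.5
delta tool [225.4 194.4  31.1]
```

```bash
python3 -m jog '[{"hand":0,"dx":30,"dy":26,"dz":0,"rx":0,"ry":0,"rz":0.04},{"hand":0,"dx":30,"dy":26,"dz":0,"rx":0,"ry":0,"rz":0},{"hand":0,"dx":30,"dy":26,"dz":0,"rx":0,"ry":0,"rz":0},{"hand":0,"dx":30,"dy":26,"dz":0,"rx":0,"ry":0,"rz":0},{"hand":0,"dx":30,"dy":26,"dz":0,"rx":0,"ry":0,"rz":0}]'
python3 to.py 542 -141 200
python3 - <<'E'
from bench import arm
import cv2,numpy as np
s=arm.read_state()
d=arm.get_image("wrist"); np.savez("w1.npz",pos=s["position"],q=s["ee_rot"],**{k:np.array(v) for k,v in d.items()})
print(d["T_tool_cam"].round(2))
cv2.imwrite("pics/w1.png",d["img"][...,::-1])
E
```

```text
clock: 0.93
position: [500.4, -231.2, 231.0]
ee_rot: [0.641, 0.768, -0.0, -0.0]
contact_force: [-0.1, -0.8, -0.4]
gripper_width: -0.1
t 0.93 pos [ 500.4 -231.2  231. ] xang 100.3 zax [-0.001  0.    -1.   ] j [-0.14  0.26 -0.17 -0.   -1.14 -1.25] F [-0.1 -0.8 -0.4] M [-0.05 -0.   -0.02] w -0.1
delta tool [81.3 57.  31. ]
[[   1.      0.     -0.      0.35]
 [  -0.      0.96    0.27  -69.36]
 [   0.     -0.27    0.96 -143.34]
 [   0.      0.      0.      1.  ]]
```

View pics/w1.png

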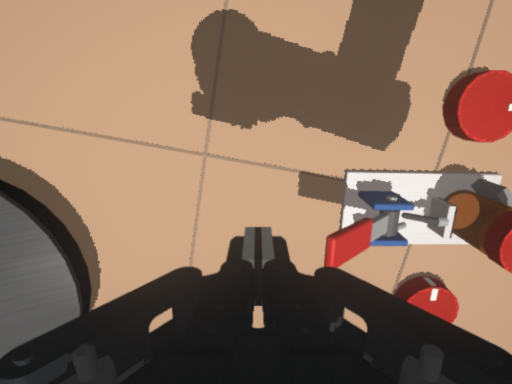

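Wrist view: clamp base spans (345..505,170..245), its edges parallel to the tool's x, and the paddle is at (350,240). I'll measure both.

```bash
python3 - <<'E'
from h import *
d=load("w1.npz"); T=np.eye(4); T[:3,:3]=Ro.from_quat(d["q"]).as_matrix(); T[:3,3]=d["pos"]
P=cloud(d,T@d["T_tool_cam"]); ok=d["depth"]>0
m=(red(d["img"])&ok).astype(np.uint8); nl,L,st,c=cv2.connectedComponentsWithStats(m)
for i in range(1,nl):
    if st[i,4]<60: continue
    Q=P[L==i]; print(c[i].round(),st[i,4],Q.mean(0).round(1),Q.min(0).round(),Q.max(0).round())
    ev,V=np.linalg.eigh(np.cov(Q.T)); print("  pc",V[:,2].round(3),np.sqrt(ev).round(1))
img=d["img"].astype(int); w=(img.min(-1)>150)&ok&(abs(P[...,2]-10)<5)
Q=P[w]; print("base",w.sum(),Q[:,2].mean(), cv2.minAreaRect(Q[:,:2].astype(np.float32)))
b=(img[...,2]>img[...,0]+40)&ok; Q=P[b]; print("blue",b.sum(),Q.mean(0),Q.min(0),Q.max(0))
E
```

```text
[464. 111.] 113 [389.7  -5.6  25.3] [343. -21.  10.] [419.  14.  31.]
  pc [-0.973 -0.216  0.079] [ 3.1  9.5 26.6]
[348. 228.] 126 [ 524.1 -138.6  115.6] [ 519. -161.   90.] [ 528. -111.  135.]
  pc [-0.119  0.719 -0.685] [ 0.3  1.4 19.2]
base 2968 10.658296538390408 ((519.1497192382812, -9.459335327148438), (100.1146240234375, 204.45071411132812), 9.14837646484375)
blue 436 [527.0730257  -71.67703588  66.49893151] [501.16296108 -96.92313594  64.60478772] [556.03157255 -46.06528898  68.52580208]
```

```bash
python3 to.py 537.7 -129.7 140
```

```text
t 0.98 pos [ 503.9 -226.8  231. ] xang 100.6 zax [ 0.002  0.001 -1.   ] j [-0.13  0.26 -0.17 -0.   -1.14 -1.25] F [ 1.8  1.3 -0.2] M [ 0.17 -0.17 -0.01] w 0.0
delta tool [89.1 50.9 91.1]
```

```bash
python3 -m jog '[{"hand":0,"dx":29,"dy":17,"dz":0,"rx":0,"ry":0,"rz":0.02},{"hand":0,"dx":29,"dy":17,"dz":0,"rx":0,"ry":0,"rz":0},{"hand":0,"dx":29,"dy":16,"dz":25,"rx":0,"ry":0,"rz":0},{"hand":0,"dx":0,"dy":0,"dz":35,"rx":0,"ry":0,"rz":0},{"hand":0,"dx":0,"dy":0,"dz":20,"rx":0,"ry":0,"rz":0}]'
python3 -m jog '[{"hand":0,"dx":0,"dy":0,"dz":0,"rx":0,"ry":0,"rz":0}]'
python3 to.py 537.7 -129.7 136
```

```text
clock: 1.4
position: [533.8, -136.9, 148.3]
ee_rot: [0.648, 0.762, -0.001, -0.002]
contact_force: [-0.9, -0.9, -0.8]
gripper_width: -0.0
clock: 1.48
position: [531.4, -138.0, 146.1]
ee_rot: [0.648, 0.761, -0.003, -0.005]
contact_force: [-0.7, 0.5, 0.8]
gripper_width: -0.0
t 1.48 pos [ 531.4 -138.   146.1] xang 99.2 zax [-0.011  0.001 -1.   ] j [ 0.04  0.34 -0.29 -0.   -0.95 -1.45] F [-0.7  0.5  0.8] M [ 0.03  0.07 -0.05] w -0.0
delta tool [ 7.2  7.6 10. ]
```

```bash
python3 - <<'E'
from bench import arm
import cv2,numpy as np
o=[]
for n,(x0,y0,x1,y1) in {"scene":(120,60,280,240),"side":(200,60,360,240)}.items():
    d=arm.get_image(n); o.append(cv2.resize(d["img"][y0:y1,x0:x1,::-1],None,fx=2.5,fy=2.5,interpolation=cv2.INTER_CUBIC))
cv2.imwrite("pics/a2.png",np.hstack(o))
E
```

```text
(no output)
```

View pics/a2.png

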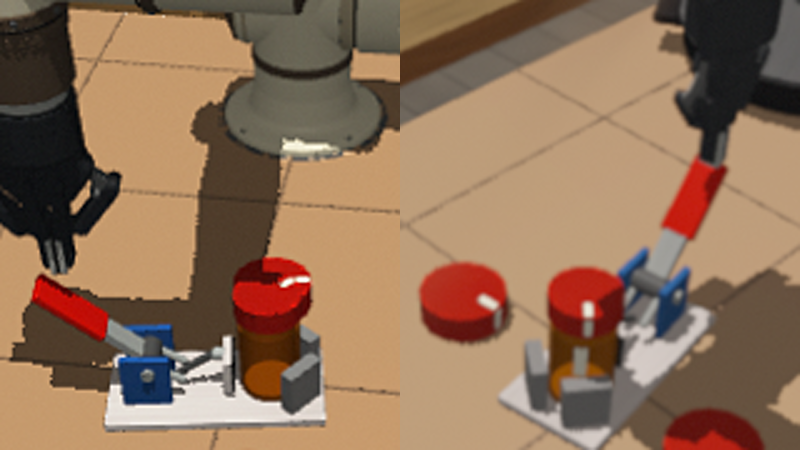

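The fingers are just above the paddle's outer part, at (60,265) left and (710,140) right, with no contact. I'll correct sideways, then descend.

```bash
python3 to.py 537.7 -129.7 136; python3 -m jog '[{"hand":0,"dx":6,"dy":6,"dz":3,"rx":0,"ry":0,"rz":0},{"hand":0,"dx":0,"dy":0,"dz":0,"rx":0,"ry":0,"rz":0},{"hand":0,"dx":0,"dy":0,"dz":0,"rx":0,"ry":0,"rz":0}]'
python3 to.py 537.7 -129.7 136
```

```text
t 1.58 pos [ 534.9 -139.3  151.1] xang 99.2 zax [-0.001 -0.001 -1.   ] j [ 0.04  0.34 -0.28  0.   -0.95 -1.45] F [ 0.5 -0.   0.2] M [-0.02 -0.05  0.03] w -0.4
delta tool [ 9.   4.3 15.1]
clock: 1.83
position: [540.9, -132.2, 149.6]
ee_rot: [0.648, 0.761, 0.001, 0.001]
contact_force: [0.6, 0.6, 0.1]
gripper_width: 0.1
t 1.83 pos [ 540.9 -132.2  149.6] xang 99.2 zax [ 0.003 -0.    -1.   ] j [ 0.05  0.34 -0.28  0.   -0.95 -1.46] F [0.6 0.6 0.1] M [-0.02  0.06  0.03] w 0.1
delta tool [ 3.  -2.8 13.6]
```

```bash
python3 -m jog '[{"hand":0,"dx":2,"dy":-2,"dz":8,"rx":0,"ry":0,"rz":0},{"hand":0,"dx":0,"dy":0,"dz":8,"rx":0,"ry":0,"rz":0},{"hand":0,"dx":-2,"dy":0,"dz":6,"rx":0,"ry":0,"rz":0},{"hand":0,"dx":-5,"dy":0,"dz":6,"rx":0,"ry":0,"rz":0},{"hand":0,"dx":-5,"dy":0,"dz":6,"rx":0,"ry":0,"rz":0}]'
python3 to.py 
python3 -m jog '[{"hand":0,"dx":-5,"dy":0,"dz":6,"rx":0,"ry":0,"rz":0},{"hand":0,"dx":-4,"dy":0,"dz":6,"rx":0,"ry":0,"rz":0},{"hand":0,"dx":-4,"dy":0,"dz":7,"rx":0,"ry":0,"rz":0},{"hand":0,"dx":-3,"dy":0,"dz":7,"rx":0,"ry":0,"rz":0}]'
python3 to.py 544 -164 58
```

```text
clock: 2.25
position: [539.0, -142.4, 113.8]
ee_rot: [0.648, 0.761, -0.0, -0.001]
contact_force: [-2.3, 3.8, 5.4]
gripper_width: -0.1
t 2.25 pos [ 539.  -142.4  113.8] xang 99.2 zax [-0.001  0.    -1.   ] j [ 0.03  0.39 -0.32 -0.   -0.87 -1.44] F [-2.3  3.8  5.4] M [ 1.23  0.74 -0.07] w -0.1
clock: 2.58
position: [541.6, -157.7, 87.8]
ee_rot: [0.649, 0.761, 0.0, -0.001]
contact_force: [-2.7, 6.1, 5.2]
gripper_width: 0.2
t 2.58 pos [ 541.6 -157.7   87.8] xang 99.1 zax [-0.001  0.002 -1.   ] j [ 0.    0.43 -0.33 -0.   -0.82 -1.41] F [-2.7  6.1  5.2] M [ 1.98  0.85 -0.02] w 0.2
delta tool [-6.6  1.4 29.8]
```

```bash
python3 -m jog '[{"hand":0,"dx":-2,"dy":0,"dz":7,"rx":0,"ry":0,"rz":0},{"hand":0,"dx":-2,"dy":0,"dz":7,"rx":0,"ry":0,"rz":0},{"hand":0,"dx":-1,"dy":0,"dz":7,"rx":0,"ry":0,"rz":0},{"hand":0,"dx":-1,"dy":0,"dz":6,"rx":0,"ry":0,"rz":0},{"hand":0,"dx":0,"dy":0,"dz":0,"rx":0,"ry":0,"rz":0}]'
python3 to.py 544 -164 58
```

```text
clock: 3.0
position: [543.2, -164.7, 60.5]
ee_rot: [0.648, 0.761, -0.0, -0.0]
contact_force: [0.8, -0.2, 0.1]
gripper_width: -0.0
t 3.0 pos [ 543.2 -164.7   60.5] xang 99.2 zax [-0.001 -0.001 -1.   ] j [-0.01  0.47 -0.35  0.   -0.76 -1.4 ] F [ 0.8 -0.2  0.1] M [ 0.   -0.    0.01] w -0.0
delta tool [0.6 0.9 2.5]
```

Force has dropped to zero, so it snapped over. One small extra push confirms the end stop.

```bash
python3 -m jog '[{"hand":0,"dx":0,"dy":0,"dz":3,"rx":0,"ry":0,"rz":0},{"hand":0,"dx":0,"dy":0,"dz":2,"rx":0,"ry":0,"rz":0},{"hand":0,"dx":0,"dy":0,"dz":0,"rx":0,"ry":0,"rz":0}]'
python3 to.py 544 -164 58
```

```text
clock: 3.25
position: [543.6, -164.8, 59.7]
ee_rot: [0.648, 0.762, -0.0, 0.001]
contact_force: [-6.3, 2.2, 19.8]
gripper_width: 0.1
t 3.25 pos [ 543.6 -164.8   59.7] xang 99.3 zax [ 0.001 -0.002 -1.   ] j [-0.01  0.47 -0.35  0.   -0.75 -1.4 ] F [-6.3  2.2 19.8] M [ 0.42  1.98 -0.06] w 0.1
delta tool [0.7 0.5 1.7]
```

```bash
python3 -m jog '[{"hand":0,"dx":0,"dy":0,"dz":-30,"rx":0,"ry":0,"rz":0},{"hand":0,"dx":0,"dy":0,"dz":-38,"rx":0,"ry":0,"rz":0},{"hand":85,"dx":0,"dy":0,"dz":-38,"rx":0,"ry":0,"rz":0},{"hand":85,"dx":15,"dy":0,"dz":-38,"rx":0,"ry":0,"rz":0},{"hand":85,"dx":35,"dy":0,"dz":-15,"rx":0,"ry":0,"rz":0}]'
python3 -m jog '[{"hand":85,"dx":38,"dy":0,"dz":0,"rx":0,"ry":0,"rz":0},{"hand":85,"dx":38,"dy":0,"dz":0,"rx":0,"ry":0,"rz":0},{"hand":85,"dx":38,"dy":0,"dz":0,"rx":0,"ry":0,"rz":0},{"hand":85,"dx":0,"dy":0,"dz":0,"rx":0,"ry":0,"rz":0},{"hand":85,"dx":0,"dy":0,"dz":0,"rx":0,"ry":0,"rz":0}]'
python3 -m jog '[{"hand":85,"dx":0,"dy":0,"dz":0,"rx":0,"ry":0,"rz":0}]' >/dev/null
python3 - <<'E'
from bench import arm
import cv2,numpy as np
s=arm.read_state()
d=arm.get_image("wrist"); np.savez("w2.npz",pos=s["position"],q=s["ee_rot"],**{k:np.array(v) for k,v in d.items()})
cv2.imwrite("pics/w2.png",d["img"][...,::-1])
o=[]
for n,(x0,y0,x1,y1) in {"scene":(120,60,280,240),"side":(200,60,360,240)}.items():
    d=arm.get_image(n); np.savez(n+"2.npz",**{k:np.array(v) for k,v in d.items()}); o.append(cv2.resize(d["img"][y0:y1,x0:x1,::-1],None,fx=2.5,fy=2.5,interpolation=cv2.INTER_CUBIC))
cv2.imwrite("pics/a3.png",np.hstack(o))
E
python3 to.py 510 42 200
```

```text
clock: 3.67
position: [538.2, -117.0, 220.8]
ee_rot: [0.65, 0.76, 0.003, 0.005]
contact_force: [0.5, 0.4, 1.6]
gripper_width: 35.4
clock: 4.08
position: [516.9, -0.6, 215.3]
ee_rot: [0.647, 0.762, 0.0, 0.0]
contact_force: [0.6, -0.9, -0.9]
gripper_width: 85.0
t 4.32 pos [517.1  -3.3 215. ] xang 99.1 zax [-0. -0. -1.] j [ 0.31  0.21 -0.28  0.   -1.08 -1.72] F [ 0.7  0.5 -0. ] M [ 0.04 -0.    0.  ] w 85.1
delta tool [45.8  0.1 15. ]
```

View pics/a3.png

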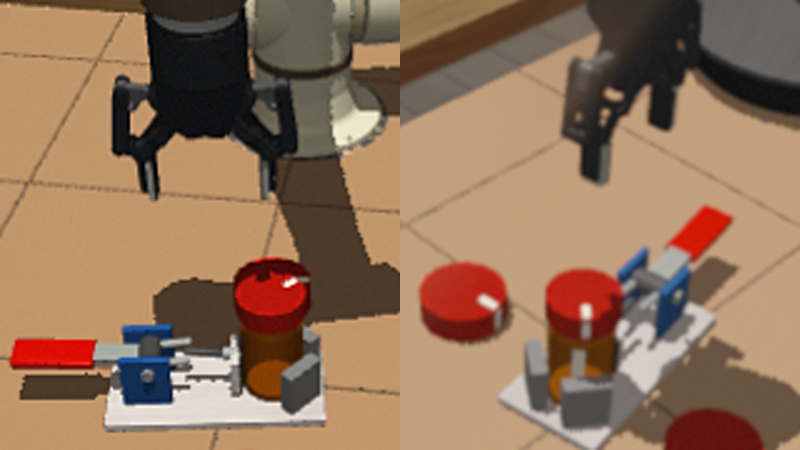

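View pics/w2.png

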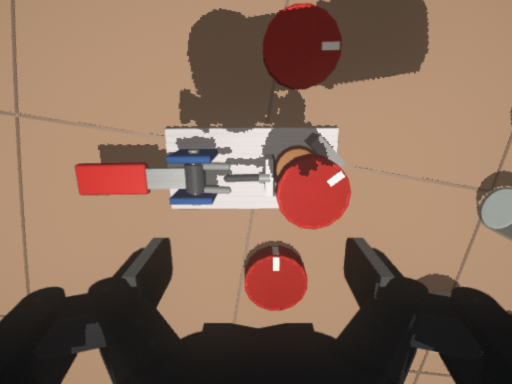

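The lever lies level and latched by itself (left view paddle at (50,355)). In the wrist view the cap is at (313,190) with its mark at (336,179). Now the cap centre and the mark/stripe angles.

```bash
python3 - <<'E'
from h import *
def ang(v): return round(float(np.arctan2(v[1],v[0])),3)
cc=None
for f in ["w2","side2","scene2"]:
    d=load(f+".npz")
    if f=="w2":
        T=np.eye(4); T[:3,:3]=Ro.from_quat(d["q"]).as_matrix(); T[:3,3]=d["pos"]; P=cloud(d,T@d["T_tool_cam"])
    else: P=cloud(d)
    ok=d["depth"]>0; img=d["img"].astype(int)
    near=(abs(P[...,0]-510)<45)&(abs(P[...,1]-44)<45)&ok
    # top face: everything at top height
    top=near&(P[...,2]>115)&(P[...,2]<129)&(img[...,0]>70)
    Q=P[top]; z=np.median(Q[:,2]); top&=abs(P[...,2]-z)<2.5; Q=P[top]
    (cx,cy),r=cv2.minEnclosingCircle(Q[:,:2].astype(np.float32))
    cont,_=cv2.findContours(top.astype(np.uint8),cv2.RETR_EXTERNAL,cv2.CHAIN_APPROX_NONE)
    c=max(cont,key=len)[:,0]; pts=P[c[:,1],c[:,0]][:,:2]; c2,r2=circ(pts)
    print(f,"z",z.round(1),"enc",round(cx,1),round(cy,1),round(r,1),"ls",c2.round(1),r2.round(1))
    wm=top&(img[...,1]>130); M=P[wm]; 
    print("  mark",len(M),M.mean(0).round(1),"ang",ang(M.mean(0)[:2]-[cx,cy]),ang(M.mean(0)[:2]-c2))
    s=near&(P[...,2]>52)&(P[...,2]<92)&(img.min(-1)>85)
    S=P[s]
    if len(S): print("  stripe",len(S),S.mean(0).round(1),S.min(0).round(),S.max(0).round(),"ang",ang(S.mean(0)[:2]-c2))
E
```

```text
w2 z 121.8 enc 509.7 44.2 31.8 ls [509.5  44.1] 31.0
  mark 146 [494.1  57.5 122.4] ang 2.436 2.424
  stripe 806 [499.8  31.3  58. ] [465.  -1.  52.] [536.  86.  84.] ang -2.216
side2 z 121.4 enc 510.6 43.9 32.8 ls [509.8  44. ] 30.7
  mark 32 [500.8  53.4 121.7] ang 2.375 2.34
  stripe 259 [504.1  68.1  58.7] [465.   2.  52.] [551.  89.  89.] ang 1.805
scene2 z 122.6 enc 512.3 44.0 32.4 ls [512.4  43.9] 30.2
  mark 11 [492.8  59.7 123.2] ang 2.462 2.463
  stripe 156 [521.3  50.3  56.4] [478.  -1.  52.] [550.  89.  60.] ang 0.62
```

```bash
python3 - <<'E'
from h import *
d=load("side2.npz"); P=cloud(d); im=d["img"][190:220,255:290,::-1]
cv2.imwrite("pics/st.png",cv2.resize(im,None,fx=16,fy=16,interpolation=cv2.INTER_NEAREST))
img=d["img"].astype(int)
for y in range(196,216,2):
    row=img[y,262:284]; print(y,[int(v) for v in row[:,2]], P[y,272].round(0))
E
```

```text
196 [8, 14, 13, 10, 10, 9, 12, 10, 8, 13, 19, 31, 32, 29, 14, 8, 8, 9, 10, 12, 11, 7] [493.  63.  92.]
198 [8, 9, 9, 10, 6, 9, 11, 22, 18, 13, 13, 12, 9, 12, 10, 7, 7, 9, 13, 9, 13, 12] [492.  64.  88.]
200 [12, 7, 8, 6, 10, 16, 46, 83, 95, 97, 96, 87, 48, 13, 6, 8, 9, 13, 10, 9, 14, 10] [491.  65.  84.]
202 [5, 5, 7, 8, 5, 15, 55, 98, 119, 122, 121, 109, 65, 17, 8, 7, 7, 11, 12, 11, 9, 9] [490.  66.  80.]
204 [9, 6, 7, 9, 5, 20, 65, 108, 120, 121, 121, 108, 60, 14, 6, 13, 8, 10, 11, 8, 8, 8] [490.  65.  73.]
206 [11, 6, 6, 8, 10, 22, 71, 114, 122, 121, 120, 106, 55, 9, 6, 8, 14, 10, 13, 11, 7, 12] [491.  64.  67.]
208 [4, 3, 2, 3, 0, 26, 73, 115, 122, 121, 116, 94, 44, 1, 3, 2, 4, 5, 11, 15, 16, 19] [490.  64.  62.]
210 [0, 8, 26, 42, 49, 60, 79, 104, 111, 111, 106, 89, 55, 44, 48, 56, 57, 57, 59, 60, 61, 57] [490.  64.  55.]
212 [5, 35, 87, 129, 139, 143, 144, 144, 140, 130, 126, 124, 116, 96, 88, 84, 75, 77, 82, 80, 85, 85] [486.  68.  56.]
214 [4, 35, 86, 131, 147, 148, 148, 148, 147, 147, 146, 145, 145, 142, 141, 135, 123, 124, 130, 121, 127, 126] [483.  71.  54.]
```

View pics/st.png

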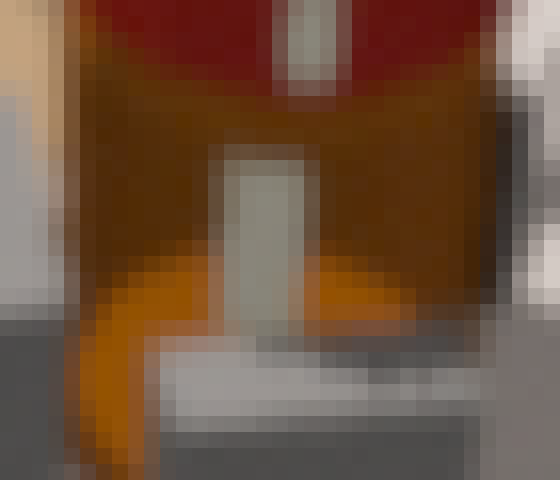

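Cap centre is at (509.7,44.1), top at about 121. Cap mark is at 2.43 rad and the stripe at about 2.29, so the thread angle is about 0.14, as expected. I'll go above the cap and settle, then lower to TCP z of about 87.

```bash
python3 to.py 509.7 44.1 150; python3 -m jog '[{"hand":85,"dx":20,"dy":0,"dz":13,"rx":0,"ry":0,"rz":0},{"hand":85,"dx":18,"dy":0,"dz":13,"rx":0,"ry":0,"rz":0},{"hand":85,"dx":10,"dy":0,"dz":13,"rx":0,"ry":0,"rz":0},{"hand":85,"dx":0,"dy":0,"dz":13,"rx":0,"ry":0,"rz":0},{"hand":85,"dx":0,"dy":0,"dz":13,"rx":0,"ry":0,"rz":0}]'
python3 -m jog '[{"hand":85,"dx":0,"dy":0,"dz":0,"rx":0,"ry":0,"rz":0},{"hand":85,"dx":0,"dy":0,"dz":0,"rx":0,"ry":0,"rz":0},{"hand":85,"dx":0,"dy":0,"dz":0,"rx":0,"ry":0,"rz":0}]'
python3 to.py 509.7 44.1 87
```

```text
t 4.32 pos [517.1  -3.3 215. ] xang 99.1 zax [-0. -0. -1.] j [ 0.31  0.21 -0.28  0.   -1.08 -1.72] F [ 0.7  0.5 -0. ] M [ 0.04 -0.    0.  ] w 85.1
delta tool [48.   0.2 65. ]
clock: 4.73
position: [509.6, 44.6, 149.6]
ee_rot: [0.649, 0.761, 0.0, 0.0]
contact_force: [0.6, 0.5, -0.4]
gripper_width: 85.0
clock: 4.98
position: [510.0, 44.6, 151.0]
ee_rot: [0.649, 0.761, 0.0, 0.0]
contact_force: [-1.2, 0.7, 0.3]
gripper_width: 84.8
t 4.98 pos [510.   44.6 151. ] xang 99.1 zax [ 0.001  0.    -1.   ] j [ 0.4   0.27 -0.38  0.   -0.92 -1.82] F [-1.2  0.7  0.3] M [ 0.01 -0.01  0.01] w 84.8
delta tool [-0.4 -0.5 64. ]
```

```bash
python3 -m jog '[{"hand":85,"dx":0,"dy":-0.5,"dz":16,"rx":0,"ry":0,"rz":0},{"hand":85,"dx":0,"dy":0,"dz":16,"rx":0,"ry":0,"rz":0},{"hand":85,"dx":0,"dy":0,"dz":16,"rx":0,"ry":0,"rz":0},{"hand":85,"dx":0,"dy":0,"dz":15,"rx":0,"ry":0,"rz":0},{"hand":85,"dx":0,"dy":0,"dz":0,"rx":0,"ry":0,"rz":0}]'
python3 -m jog '[{"hand":72,"dx":0,"dy":0,"dz":0,"rx":0,"ry":0,"rz":0},{"hand":72,"dx":0,"dy":0,"dz":0,"rx":0,"ry":0,"rz":0}]' >/dev/null
python3 - <<'E'
from bench import arm
import cv2,numpy as np
o=[]
for n,(x0,y0,x1,y1) in {"scene":(160,90,280,225),"side":(210,80,330,215)}.items():
    d=arm.get_image(n); o.append(cv2.resize(d["img"][y0:y1,x0:x1,::-1],None,fx=3.3,fy=3.3,interpolation=cv2.INTER_CUBIC))
cv2.imwrite("pics/a4.png",np.hstack(o))
E
python3 to.py 509.7 44.1 87
```

```text
clock: 5.4
position: [507.6, 44.3, 85.6]
ee_rot: [0.649, 0.761, -0.002, -0.001]
contact_force: [-0.7, -0.3, -0.2]
gripper_width: 84.9
t 5.67 pos [509.8  45.3  88.7] xang 99.2 zax [ 0.003  0.001 -1.   ] j [ 0.41  0.35 -0.46  0.   -0.76 -1.82] F [0.3 0.2 0.3] M [ 0.05  0.03 -0.02] w 71.7
delta tool [-1.2 -0.3  1.7]
```

View pics/a4.png

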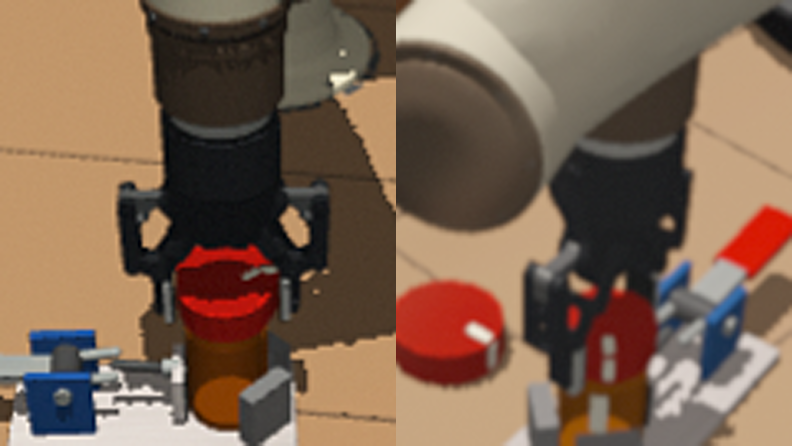

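The pads straddle the lid evenly (left view, at (168,300) and (287,300)), with tips around the lower half of its side. Lower 2 mm and close.

```bash
python3 -m jog '[{"hand":50,"dx":-1,"dy":0,"dz":2,"rx":0,"ry":0,"rz":0},{"hand":50,"dx":0,"dy":0,"dz":0,"rx":0,"ry":0,"rz":0},{"hand":50,"dx":0,"dy":0,"dz":0,"rx":0,"ry":0,"rz":0},{"hand":50,"dx":0,"dy":0,"dz":0,"rx":0,"ry":0,"rz":0},{"hand":50,"dx":0,"dy":0,"dz":0,"rx":0,"ry":0,"rz":0}]'
python3 to.py 509.7 44.1 87
```

```text
clock: 6.08
position: [510.2, 44.1, 87.5]
ee_rot: [0.648, 0.762, 0.001, 0.001]
contact_force: [-2.2, -0.6, 8.1]
gripper_width: 61.3
t 6.08 pos [510.2  44.1  87.5] xang 99.2 zax [ 0.003  0.    -1.   ] j [ 0.4   0.35 -0.46  0.   -0.76 -1.82] F [-2.2 -0.6  8.1] M [-0.37  0.4   0.03] w 61.3
delta tool [ 0.1 -0.5  0.5]
```

```bash
python3 -m jog '[{"hand":40,"dx":0,"dy":0,"dz":-1,"rx":0,"ry":0,"rz":-0.05},{"hand":40,"dx":0,"dy":0,"dz":-0.2,"rx":0,"ry":0,"rz":-0.07},{"hand":40,"dx":0,"dy":0,"dz":-0.2,"rx":0,"ry":0,"rz":-0.07},{"hand":40,"dx":0,"dy":0,"dz":-0.2,"rx":0,"ry":0,"rz":-0.07},{"hand":40,"dx":0,"dy":0,"dz":-0.2,"rx":0,"ry":0,"rz":-0.07}]'
python3 to.py
python3 - <<'E'
from bench import arm
import cv2,numpy as np
o=[]
for n,(x0,y0,x1,y1) in {"scene":(160,90,280,225),"side":(210,80,330,215)}.items():
    d=arm.get_image(n); o.append(cv2.resize(d["img"][y0:y1,x0:x1,::-1],None,fx=3.3,fy=3.3,interpolation=cv2.INTER_CUBIC))
cv2.imwrite("pics/a5.png",np.hstack(o))
E
```

```text
clock: 6.5
position: [510.5, 44.5, 88.5]
ee_rot: [0.513, 0.858, 0.001, 0.001]
contact_force: [0.9, -0.3, 3.7]
gripper_width: 61.6
t 6.5 pos [510.5  44.5  88.5] xang 118.2 zax [ 0.004  0.001 -1.   ] j [ 0.4   0.35 -0.46  0.   -0.76 -1.48] F [ 0.9 -0.3  3.7] M [-0.29 -0.14 -0.25] w 61.6
```

View pics/a5.png

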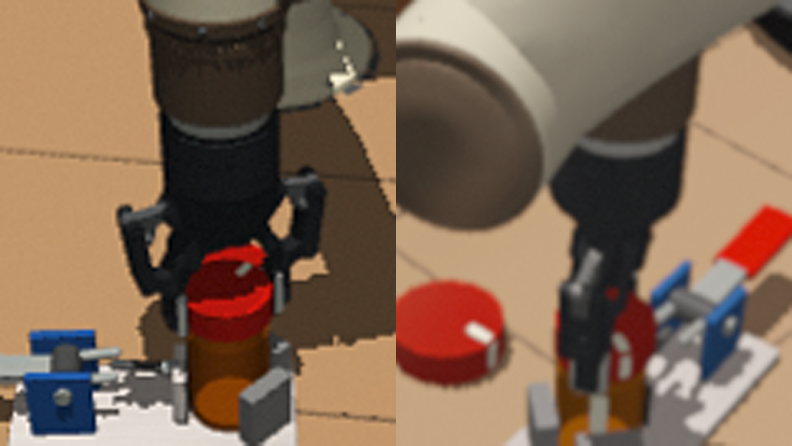

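The mark turned with the gripper (to (245,265) left, (625,355) right) while the stripe stayed put at (598,410) right. About 0.33 rad turned; carrying on.

```bash
python3 -m jog '[{"hand":40,"dx":0,"dy":0,"dz":-0.2,"rx":0,"ry":0,"rz":-0.07},{"hand":40,"dx":0,"dy":0,"dz":-0.2,"rx":0,"ry":0,"rz":-0.07},{"hand":40,"dx":0,"dy":0,"dz":-0.2,"rx":0,"ry":0,"rz":-0.07},{"hand":40,"dx":0,"dy":0,"dz":-0.2,"rx":0,"ry":0,"rz":-0.07},{"hand":40,"dx":0,"dy":0,"dz":-0.2,"rx":0,"ry":0,"rz":-0.07}]' >/dev/null
python3 to.py
python3 -m jog '[{"hand":40,"dx":0,"dy":0,"dz":-0.2,"rx":0,"ry":0,"rz":-0.07},{"hand":40,"dx":0,"dy":0,"dz":-0.2,"rx":0,"ry":0,"rz":-0.07},{"hand":40,"dx":0,"dy":0,"dz":-0.2,"rx":0,"ry":0,"rz":-0.07}]' >/dev/null
python3 to.py
```

```text
t 7.02 pos [510.   44.1  89.4] xang 138.2 zax [ 0.003  0.    -1.   ] j [ 0.4   0.35 -0.46  0.   -0.76 -1.13] F [ 0.2 -1.8  5.7] M [-0.41 -0.19 -0.23] w 61.5
t 7.27 pos [509.9  44.   89.9] xang 150.2 zax [ 0.002  0.    -1.   ] j [ 0.4   0.35 -0.46  0.   -0.76 -0.92] F [-0.1 -1.3  4.9] M [-0.41 -0.15 -0.22] w 61.4
```

```bash
for i in 1; do python3 -m jog '[{"hand":40,"dx":0,"dy":0,"dz":-0.2,"rx":0,"ry":0,"rz":-0.05},{"hand":40,"dx":0,"dy":0,"dz":-0.1,"rx":0,"ry":0,"rz":-0.04}]' >/dev/null; python3 to.py; python3 -m jog '[{"hand":40,"dx":0,"dy":0,"dz":-0.1,"rx":0,"ry":0,"rz":-0.04}]' >/dev/null; python3 to.py;  python3 -m jog '[{"hand":40,"dx":0,"dy":0,"dz":-0.1,"rx":0,"ry":0,"rz":-0.03}]' >/dev/null; python3 to.py; done
```

```text
t 7.43 pos [510.   44.   90.2] xang 155.3 zax [ 0.003  0.    -1.   ] j [ 0.4   0.35 -0.46  0.   -0.76 -0.84] F [ 0.4 -1.6  4.7] M [-0.47 -0.23 -0.21] w 61.3
t 7.52 pos [510.   44.   90.3] xang 157.6 zax [ 0.003  0.    -1.   ] j [ 0.4   0.35 -0.46  0.   -0.76 -0.8 ] F [ 0.5 -2.2  5.5] M [-0.47 -0.11 -0.17] w 61.5
t 7.6 pos [510.   44.   90.4] xang 159.3 zax [ 0.003  0.    -1.   ] j [ 0.4   0.35 -0.46  0.   -0.76 -0.77] F [ 0.1 -2.4  4.5] M [-0.51 -0.21 -0.15] w 61.4
```

```bash
python3 -m jog '[{"hand":40,"dx":0,"dy":0,"dz":-0.1,"rx":0,"ry":0,"rz":-0.03}]' >/dev/null; python3 to.py; python3 -m jog '[{"hand":40,"dx":0,"dy":0,"dz":-0.1,"rx":0,"ry":0,"rz":-0.03}]' >/dev/null; python3 to.py;  python3 -m jog '[{"hand":40,"dx":0,"dy":0,"dz":-0.1,"rx":0,"ry":0,"rz":-0.03}]' >/dev/null; python3 to.py
```

```text
t 7.68 pos [510.   44.   90.6] xang 161.0 zax [ 0.003  0.    -1.   ] j [ 0.4   0.35 -0.46  0.   -0.76 -0.74] F [ 0.6 -1.4  5.8] M [-0.45 -0.12 -0.13] w 61.7
t 7.77 pos [510.1  44.   90.8] xang 162.7 zax [ 0.003  0.    -1.   ] j [ 0.4   0.35 -0.46  0.   -0.77 -0.71] F [-0.3 -0.7  6. ] M [-0.36 -0.05 -0.08] w 61.3
t 7.85 pos [510.1  44.1  90.9] xang 164.5 zax [ 0.003  0.    -1.   ] j [ 0.4   0.35 -0.46  0.   -0.77 -0.68] F [ 0.2 -1.9  5.2] M [-0.36 -0.14 -0.09] w 61.4
```

```bash
python3 - <<'E'
from bench import arm
import cv2,numpy as np
o=[]
for n,(x0,y0,x1,y1) in {"scene":(205,150,255,210),"side":(240,140,300,212)}.items():
    d=arm.get_image(n); np.savez(n+"6.npz",**{k:np.array(v) for k,v in d.items()}); o.append(cv2.resize(d["img"][y0:y1,x0:x1,::-1],(400,480),interpolation=cv2.INTER_CUBIC))
cv2.imwrite("pics/a6.png",np.hstack(o))
E
python3 to.py
```

```text
t 7.95 pos [510.1  44.2  90.9] xang 164.4 zax [ 0.003  0.    -1.   ] j [ 0.4   0.35 -0.46  0.   -0.77 -0.68] F [-0.7 -0.5  6.2] M [-0.27 -0.02  0.06] w 61.3
```

View pics/a6.png

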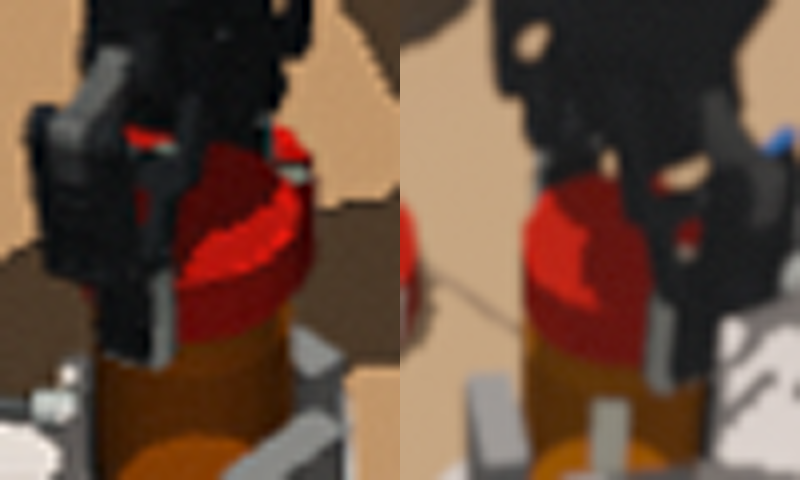

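The stripe is still in place (610,430) and the jar hasn't turned. Torque has faded to about zero at thread angle of about 1.28. Gentle test lift.

```bash
python3 -m jog '[{"hand":40,"dx":0,"dy":0,"dz":-0.7,"rx":0,"ry":0,"rz":0}]' >/dev/null; python3 to.py; python3 -m jog '[{"hand":40,"dx":0,"dy":0,"dz":-0.7,"rx":0,"ry":0,"rz":0}]' >/dev/null; python3 to.py;  python3 -m jog '[{"hand":40,"dx":0,"dy":0,"dz":-0.7,"rx":0,"ry":0,"rz":0}]' >/dev/null; python3 to.py
```

```text
t 8.03 pos [509.9  44.3  91.1] xang 164.4 zax [ 0.003  0.001 -1.   ] j [ 0.4   0.35 -0.45  0.   -0.77 -0.68] F [ 1.9 -0.3  1. ] M [-0.11 -0.42 -0.03] w 61.1
t 8.12 pos [509.7  44.4  91.3] xang 164.4 zax [ 0.002  0.001 -1.   ] j [ 0.4   0.35 -0.45  0.   -0.77 -0.68] F [ 2.4  0.  -1.3] M [-0.07 -0.71 -0.04] w 61.2
t 8.2 pos [509.6  44.4  91.7] xang 164.4 zax [ 0.002  0.001 -1.   ] j [ 0.4   0.35 -0.45 -0.   -0.77 -0.68] F [ 2.5 -0.  -2.6] M [ 0.04 -0.8  -0.09] w 61.6
```

```bash
python3 -m jog '[{"hand":40,"dx":0,"dy":0,"dz":0,"rx":0,"ry":0,"rz":0}]' >/dev/null; python3 to.py; python3 -m jog '[{"hand":40,"dx":0,"dy":0,"dz":0,"rx":0,"ry":0,"rz":-0.03}]' >/dev/null; python3 to.py;  python3 -m jog '[{"hand":40,"dx":0,"dy":0,"dz":0,"rx":0,"ry":0,"rz":-0.03}]' >/dev/null; python3 to.py
```

```text
t 8.28 pos [509.6  44.4  91.6] xang 164.4 zax [ 0.001  0.001 -1.   ] j [ 0.4   0.35 -0.45  0.   -0.77 -0.68] F [ 3.6  0.4 -0.5] M [ 0.07 -0.79 -0.06] w 61.1
t 8.37 pos [509.6  44.3  91.7] xang 166.2 zax [ 0.001  0.    -1.   ] j [ 0.4   0.35 -0.45  0.   -0.77 -0.65] F [4.2 0.3 0.5] M [-0.22 -0.89 -0.05] w 61.3
t 8.45 pos [509.6  44.2  91.7] xang 168.0 zax [ 0.001  0.    -1.   ] j [ 0.4   0.35 -0.45  0.   -0.77 -0.61] F [ 3.7 -1.6 -0. ] M [-0.28 -0.88 -0.01] w 61.1
```

```bash
python3 -m jog '[{"hand":40,"dx":-0.5,"dy":0,"dz":-0.7,"rx":0,"ry":0,"rz":0}]' >/dev/null; python3 to.py; python3 -m jog '[{"hand":40,"dx":0,"dy":0,"dz":-0.7,"rx":0,"ry":0,"rz":0}]' >/dev/null; python3 to.py;  python3 -m jog '[{"hand":40,"dx":0,"dy":0,"dz":-0.7,"rx":0,"ry":0,"rz":0}]' >/dev/null; python3 to.py
```

```text
t 8.53 pos [509.6  44.2  92.1] xang 167.9 zax [ 0.  0. -1.] j [ 0.4   0.35 -0.45 -0.   -0.77 -0.61] F [ 3.2  0.9 -1.7] M [ 0.33 -0.64  0.02] w 61.3
t 8.62 pos [509.6  44.3  92.7] xang 167.8 zax [-0.  0. -1.] j [ 0.4   0.35 -0.45 -0.   -0.77 -0.62] F [ 2.2  0.6 -2.2] M [ 0.24 -0.76 -0.07] w 61.5
t 8.7 pos [509.6  44.3  93.5] xang 167.9 zax [ 0.  0. -1.] j [ 0.4   0.34 -0.45 -0.   -0.78 -0.62] F [ 3.6  1.5 -3.2] M [ 0.32 -0.84 -0.02] w 61.2
```

```bash
cat > look.py <<'E'
import sys
from bench import arm
import cv2,numpy as np
o=[]
for n,(x0,y0,x1,y1) in {"scene":(205,150,255,222),"side":(240,140,300,226)}.items():
    d=arm.get_image(n); np.savez(n+sys.argv[1]+".npz",**{k:np.array(v) for k,v in d.items()}); o.append(cv2.resize(d["img"][y0:y1,x0:x1,::-1],(400,576),interpolation=cv2.INTER_CUBIC))
cv2.imwrite(f"pics/a{sys.argv[1]}.png",np.hstack(o))
E
python3 look.py 7; python3 to.py
python3 - <<'E'
from h import *
for k in ["2","6","7"]:
    d=load(f"side{k}.npz"); g=d["img"].astype(int)
    print(k,"stripe blue col 271 rows198-:",[int(v) for v in g[190:212,271,2]])
E
```

```text
t 8.8 pos [509.6  44.2  93.7] xang 167.9 zax [ 0.  0. -1.] j [ 0.4   0.34 -0.45 -0.   -0.78 -0.62] F [ 2.6  0.7 -2. ] M [ 0.31 -0.76 -0.05] w 61.1
2 stripe blue col 271 rows198-: [24, 25, 26, 27, 22, 14, 13, 6, 13, 51, 97, 119, 122, 122, 121, 121, 121, 120, 121, 119, 111, 108]
6 stripe blue col 271 rows198-: [15, 16, 14, 18, 17, 10, 4, 7, 11, 49, 100, 122, 124, 125, 125, 124, 125, 124, 124, 122, 116, 112]
7 stripe blue col 271 rows198-: [16, 17, 16, 19, 10, 12, 9, 9, 7, 51, 100, 123, 125, 125, 125, 124, 124, 124, 125, 123, 114, 107]
```

View pics/a7.png

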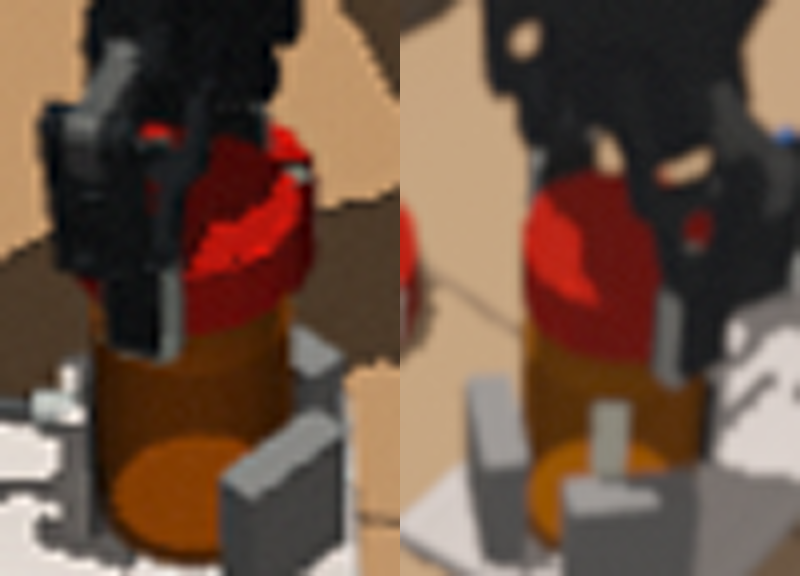

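The stripe's pixels are unchanged, so the jar stays put, and the lid's lower edge rose about 5 px in the enlargement. Lift on.

```bash
python3 -m jog '[{"hand":40,"dx":-0.3,"dy":0,"dz":-1,"rx":0,"ry":0,"rz":0},{"hand":40,"dx":0,"dy":0,"dz":-1,"rx":0,"ry":0,"rz":0},{"hand":40,"dx":0,"dy":0,"dz":-1,"rx":0,"ry":0,"rz":0},{"hand":40,"dx":0,"dy":0,"dz":-1,"rx":0,"ry":0,"rz":0}]' >/dev/null; python3 to.py;python3 look.py 8;python3 to.py
```

```text
t 9.13 pos [509.3  43.9  97.7] xang 167.9 zax [-0.001 -0.    -1.   ] j [ 0.4   0.34 -0.45 -0.   -0.79 -0.61] F [ 2.2  0.6 -2.5] M [ 0.41 -0.29  0.01] w 61.0
t 9.23 pos [509.2  43.8  97.8] xang 167.9 zax [-0.001 -0.    -1.   ] j [ 0.4   0.34 -0.45 -0.   -0.79 -0.61] F [1.9 1.3 0.2] M [ 0.34 -0.25  0.03] w 61.3
```

View pics/a8.png

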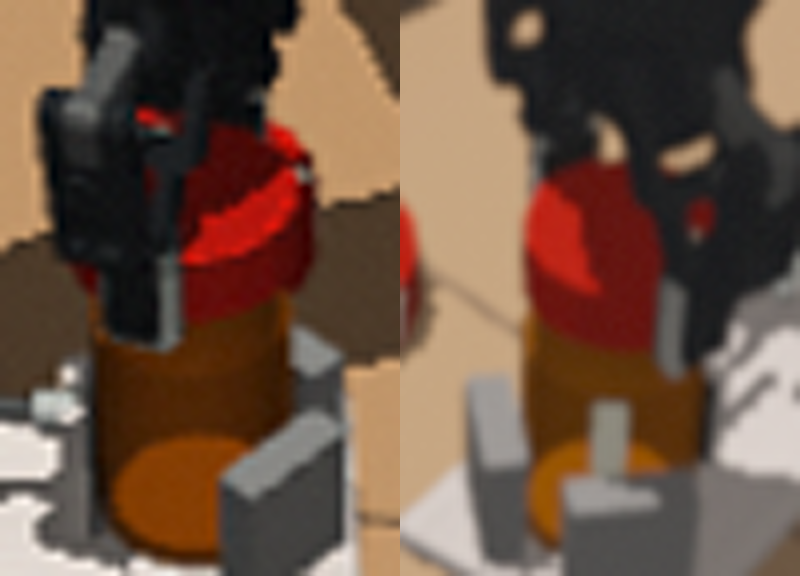

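The lid is rising with the gripper and the jar is unmoved. Raise about 20 mm more.

```bash
python3 -m jog '[{"hand":40,"dx":0,"dy":0,"dz":-2,"rx":0,"ry":0,"rz":0},{"hand":40,"dx":0,"dy":0,"dz":-2,"rx":0,"ry":0,"rz":0},{"hand":40,"dx":0,"dy":0,"dz":-3,"rx":0,"ry":0,"rz":0},{"hand":40,"dx":0,"dy":0,"dz":-3,"rx":0,"ry":0,"rz":0},{"hand":40,"dx":0,"dy":0,"dz":-3,"rx":0,"ry":0,"rz":0}]' >/dev/null; python3 to.py; python3 -m jog '[{"hand":40,"dx":0,"dy":0,"dz":-3,"rx":0,"ry":0,"rz":0},{"hand":40,"dx":0,"dy":0,"dz":-3,"rx":0,"ry":0,"rz":0},{"hand":40,"dx":0,"dy":0,"dz":-2,"rx":0,"ry":0,"rz":0},{"hand":40,"dx":0,"dy":0,"dz":-1,"rx":0,"ry":0,"rz":0},{"hand":40,"dx":0,"dy":0,"dz":0,"rx":0,"ry":0,"rz":0}]' >/dev/null; python3 -m jog '[{"hand":40,"dx":0,"dy":0,"dz":0,"rx":0,"ry":0,"rz":0},{"hand":40,"dx":0,"dy":0,"dz":0,"rx":0,"ry":0,"rz":0},{"hand":40,"dx":0,"dy":0,"dz":0,"rx":0,"ry":0,"rz":0},{"hand":40,"dx":0,"dy":0,"dz":0,"rx":0,"ry":0,"rz":0},{"hand":40,"dx":0,"dy":0,"dz":0,"rx":0,"ry":0,"rz":0}]' >/dev/null; python3 to.py
python3 look.py 9
python3 - <<'E'
from bench import arm
import cv2,numpy as np
from h import *
d=arm.get_image("scene"); cv2.imwrite("pics/s9.png",cv2.resize(d["img"][...,::-1],(800,600),interpolation=cv2.INTER_CUBIC))
d=load("side9.npz"); P=cloud(d); m=red(d["img"])&(d["depth"]>0)&(abs(P[...,0]-510)<45)&(abs(P[...,1]-44)<45)&(P[...,2]>60)
Q=P[m]; print("cap",Q.min(0).round(),Q.max(0).round(), np.percentile(Q[:,2],[2,50,90,98]).round(1))
T=Q[Q[:,2]>np.percentile(Q[:,2],90)-3]; A=np.c_[T[:,:2]-T[:,:2].mean(0),np.ones(len(T))]; print("slope",np.linalg.lstsq(A,T[:,2],rcond=None)[0].round(3),len(T))
E
```

```text
t 9.65 pos [509.6  43.8 111.1] xang 167.9 zax [-0. -0. -1.] j [ 0.4   0.32 -0.43  0.   -0.82 -0.61] F [-0.3  0.1 -0.5] M [ 0.01 -0.01 -0.04] w 61.1
t 10.48 pos [509.7  43.9 119.6] xang 167.9 zax [-0. -0. -1.] j [ 0.4   0.31 -0.42 -0.   -0.84 -0.61] F [-0.1  0.3  0.3] M [ 0.02  0.   -0.02] w 61.4
cap [482.  22.  66.] [539.  77. 156.] [130.6 152.5 154.1 154.8]
slope [-6.00000e-03 -1.00000e-03  1.53176e+02] 300
```

View pics/a9.png

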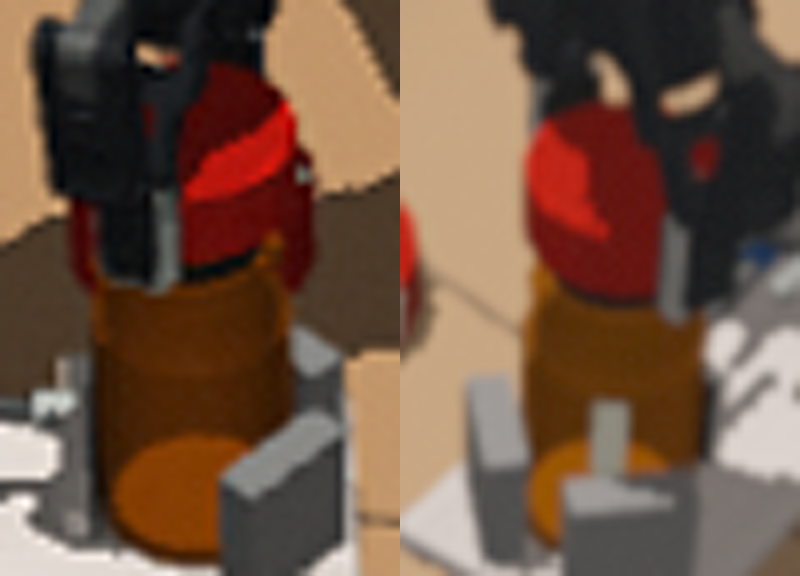

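View pics/s9.png

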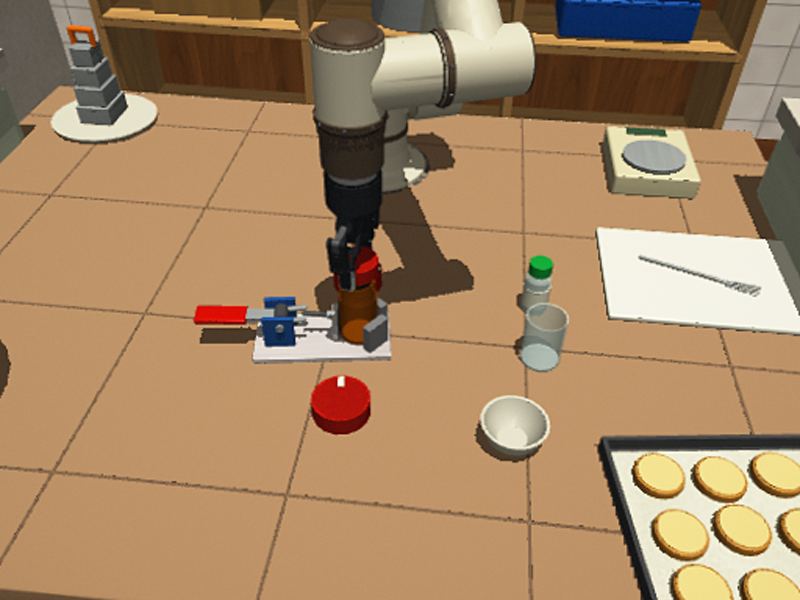

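The lid's top is at z ≈ 153 (underside about 18 mm above the rim) with a slope of 0.006. The black seal ring shows on the open jar, the stripe is unmoved, the lever is level, and the beaker, bowl and spice jar stand where they were. Handing in.

```bash
python3 to.py; python3 -c "
from bench import arm
print(arm.job_done())"
```

```text
t 10.63 pos [509.7  44.  119.7] xang 167.9 zax [-0. -0. -1.] j [ 0.4   0.31 -0.42 -0.   -0.84 -0.61] F [-0.2 -0.1 -0.2] M [-0.    0.01 -0.01] w 61.9
the job is handed in; nothing more can be done
None
```

The job is done and was handed in at 10.6 s. The lever is latched, the lid is off, and the gripper is still holding it level just above the open jar. No verdict was reported.

- **Lever:** I pressed it down until the push force dropped to zero, then met the end stop at about 20 N. It stayed level after I let go.
- **Lid:** I turned it about 1.2 rad counter-clockwise until the torque faded, reaching a thread angle of about 1.34 rad. That angle comes from the gripper's turn, because the fingers hid the lid's mark at the end. It is a little past the stated 1.15–1.2 rad and short of the next thread at 1.7.
- **Lift:** The first test lift at about 1.28 rad met about 2.6 N of resistance, so I turned 0.06 rad more. The next pull still met 2–3 N plus a few newtons sideways, but the lid rose and came off.
- **Last checks:**
  - The lid's underside is about 18 mm above the rim, its slope is 0.006, and the grip opening is 61 mm.
  - The jar's stripe stayed in place in every picture.
  - The beaker, bowl and spice jar look untouched.

No check failed.

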